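# Pack the desoldering pump in its case and clamp the lid

### The job

The desoldering pump is in the one compartment of the row whose lid has a bar handle: open that lid only, leaving the two compartments with round knobs shut, and lift the pump out. Lay it gently and flat in the open steel case, then close the case lid fully and, last, fold the clamp right down onto the lid. The emptied compartment may stay open; leave the white bottle, the solder reel and the tip holder where they stand.

Things in the scene. Friction and masses are not known exactly. Their poses are not given: they have to be found in the camera images.
- binbar: The compartment that holds the pump: open-topped steel box 180 x 104 x 42 mm high (walls and floor 5 mm) fixed on an 8 mm base plate, one of three in a row at 107 mm pitch (which place in the row varies). Origin: centre of its underside, 8 mm above the bench. Its x axis runs along the 180 mm from the front to the hinge side, z up; the three boxes and the plate share this yaw.
- binbar_lid (a joint): Angle of that compartment's lid in rad: 0 shut, up to 1.9 open; it stays at any angle (friction, about 2 N at the handle to lift). 6 mm plate, 180 x 104 mm, hinged along the far (+x) top edge of the box, front edge swings up and away.
- binbar_lid_handle (a point): Middle of the bar handle on that lid: a stout dark steel bar lying across the lid (parallel to the box's y), 20 mm in diameter and 38 mm long with flat ends, on two short legs; its axis is 32 mm above the lid's upper face and 20 mm back from its front edge, 160 mm ahead of the hinge line. Pinched by its two flat ends it can turn between vertical fingers as the lid swings up. It moves with the lid; with the lid shut this point is 80.5 mm above the box's underside.
- binbar_lid_hinge (a point): Point on that lid's hinge line, at the middle of the box's far top edge, level with the lid's under face; its y axis is the hinge line.
- bink1: A compartment of the same box and lid size but with a round knob on the lid; must stay shut. Origin: centre of its underside.
- bink2: The other compartment with a round knob on the lid; must stay shut. Origin: centre of its underside.
- bink1_lid (a joint): Lid angle of bink1 in rad: 0 shut.
- bink2_lid (a joint): Lid angle of bink2 in rad: 0 shut.
- pump_mid (a point): The desoldering pump's centre, half-way up. 150 mm long along its x axis, aluminium barrel 26 mm in diameter, 100 mm long, with two square black collars 30 x 30 mm, 12 mm thick, 45 mm either side of the centre (it rests on them, so the centre is 15 mm above what it lies on; 78 mm of bare barrel between them); white nozzle at +x, plunger knob at -x. 60 to 130 g. It starts lying in binbar roughly along the box's x.
- pump: The same pump; origin at the middle of its underside, 15 mm below the centre, same axes.
- case: Open-topped steel case fixed on the bench, 115 mm (its x, front to hinge side) x 190 mm (its y) x 55 mm high, walls and floor 5 mm, so the inside is 105 x 180 mm and 50 mm deep: the pump goes in along the case's y. Origin: centre of its underside at bench level; z up.
- case_lid (a joint): Angle of the case lid in rad: 0 shut, up to 1.9; starts open at 1.5 to 1.8. Stays at any angle (friction; about 2.5 N at the edge moves it). 6 mm plate, 115 x 190 mm, hinged along the far (+x) top edge of the case. It can be pushed shut from behind and above or pulled by its tab.
- case_lid_hinge (a point): Point on the case lid's hinge line at the middle of the case's far top edge, level with the lid's under face; (57.5, 0, 55.5) mm in the case's frame.
- case_lid_tab (a point): Middle of the case lid's tab: a flat dark lip 50 mm wide and 6 mm thick that stands 17 mm out beyond the lid's front edge; this point is 122 mm from the hinge line. Moves with the lid.
- clamp (a joint): Angle of the case's over-arm clamp in rad: 0 folded down flat on the lid, up to 1.9; starts at 1.3 to 1.8, standing up (pi/2) or leaning to the front. Stays where left (friction; 1 to 2 N near the tip moves it).
- clamp_pivot (a point): Pivot of the clamp arm, on a 30 x 30 mm steel post, 60 mm high, fixed to the case's front; (-71.5, 60, 74.5) mm in the case's frame. The arm is a bar 14 mm wide (along the case's y) and 10 mm thick, 80 mm long, pointing to the case's +x when down; a rubber foot 50 mm from the pivot then meets the lid.
- clamp_tip (a point): Middle of the black roller grip (20 mm in diameter, 20 mm wide along the case's y) at the clamp arm's end, 80 mm from the pivot. Moves with the clamp.
- bottle: Bystander: closed white bottle, 54 mm in diameter, 150 mm tall, standing between row and case; origin at the middle of its underside.
- reel: Bystander: solder reel standing on its flange, 60 mm in diameter, 54 mm high; origin at the middle of its underside.
- tipbox: Bystander: open steel tip holder, 50 x 110 x 60 mm, with three upright tips to 89 mm high; origin at the middle of its underside.
Things that resemble listed ones, but are neither listed nor needed, are in the scene too. Leave any turquoise look-alike of the case alone.

How it is judged (in metres and radians):
On the way, in this order (a step that is already met when the one before it is completed fails the run):
1. the compartment with the bar handle is opened (lid past 0.9 rad) (value of joint binbar_lid above 0.9 rad), for 0.1 s.
2. the pump lies in the case, let go, lid still open (x of pump_mid in the frame of case between -0.045 and 0.045 m and y of pump_mid in the frame of case between -0.022 and 0.022 m and z of pump_mid in the frame of case between 0.012 and 0.032 m and contact force between the fingers and pump below 0.3 N and linear speed of pump below 0.05 m/s and value of joint case_lid above 0.4 rad), for 0.1 s.
3. the case lid is shut on it, clamp not yet down (x of pump_mid in the frame of case between -0.045 and 0.045 m and y of pump_mid in the frame of case between -0.022 and 0.022 m and z of pump_mid in the frame of case between 0.012 and 0.032 m and value of joint case_lid below 0.05 rad and value of joint clamp above 0.3 rad), for 0.1 s.
4. the clamp is folded down on the shut lid (x of pump_mid in the frame of case between -0.045 and 0.045 m and y of pump_mid in the frame of case between -0.022 and 0.022 m and z of pump_mid in the frame of case between 0.012 and 0.032 m and value of joint case_lid below 0.05 rad and value of joint clamp below 0.08 rad), for 0.1 s.
At the end, for the whole second after the job is handed in: The pump lies still in the case (centre within 45 mm along the case's x and 22 mm along its y of the case's middle, 12 to 32 mm above its underside), case lid below 0.05 rad, clamp below 0.08 rad, both knob lids below 0.08 rad (all of step 4 and contact force between the fingers and pump below 0.3 N and value of joint each of bink1_lid, bink2_lid below 0.08 rad and linear speed of pump below 0.03 m/s); the robot touches nothing.
It fails at once if a compartment with a knob is opened (over 0.12 rad) (value of joint any of bink1_lid, bink2_lid above 0.12 rad).
It fails at once if the bottle, reel or tip holder is shifted by more than 30 mm or tipped by more than 0.35 rad (distance of any of bottle, reel, tipbox from where it was at the start of the episode above 0.03 m or angle between any of bottle, reel, tipbox's own z axis and vertical above 0.35 rad).
It fails at once if the pump is dropped or thrown into the case (over 0.8 m/s inside it) ((x of pump_mid in the frame of case between -0.06 and 0.06 m and y of pump_mid in the frame of case between -0.095 and 0.095 m and z of pump_mid in the frame of case below 0.1 m) and linear speed of pump above 0.8 m/s).
It also fails if it takes over 72 s, if anything falls off the work surface, if the arm or the gripper's body presses on something with over 40 N, if the wrist force passes 120 N, or if a joint passes its speed limit or range.

### The arm

A 6-joint arm with a two-finger parallel gripper is mounted at the origin on the work surface. World frame = base frame: x ahead of the robot, y to its left, z up, the work surface at z = 0. Lengths are in m, angles in degrees, forces in N, time in s.
With the tool pointing down it reaches from about 0.275 to 0.725 m from the base axis. Payload 5.6 kg.
Tool frame: the origin (TCP) lies on the front face of the gripper's body, between the roots of the fingers; the fingertips stand 73 mm ahead of it and the grasp point (between the pads) lies 54 mm ahead of it; z points along the fingers, y is the line along which they close (so a half turn about z gives the same grasp; the last joint's range is limited). The gripper opens to 85 mm and grips with 20 to 120 N. Pads are 22 mm wide; open, the fingers measure 114 mm over their backs; the gripper's body (76 mm by 85 mm) begins 54 mm behind the grasp point. The pads swing forward as they close: fully open they stand 13 mm farther back than shut.
Start: joints at [-50.329, 14.616, 6.199, 0, -81.583, -16.306], TCP at [0.218, -0.505, 0.304] pointing down, gripper open.
Joint ranges: [-168.99, 168.99], [-69.2, 112.95], [-62.41, 85.93], [-164.36, 98.24], [-168.68, -3.75], [-174.98, 174.98]. Speed limits (degrees/s): [147.25, 147.25, 180, 180, 180, 180].

### API

Orientations are given as a 3x3 rotation matrix whose columns are the frame's x, y, z axes.
In Python, from station import env gives the robot as it stands. The module is installed in compiled form; this text tells all that it offers.
- The arm moves only by the tool move_arm, never from a script. Its argument "rows" is a list of rows, each an object with "travel": the shift along the world's x, y, z in mm, a list of three; "delta_rot": the turn, a rotation vector about the world's x, y, z in degrees, a list of three; "claw": the gripper's target within -1 to 1 (fully open at 1, half-way at 0, shut at -1). In form: [{"travel": [dx, dy, dz], "delta_rot": [ax, ay, az], "claw": claw}, ...]. A call has 1 to 12 rows; each row shifts and turns the commanded pose from where the row before left it; what a row does not reach is not made up. A row lasts 1/8 s, in which the tool goes at most 62.5 mm and 10.7 degrees, less where a joint would pass 70% of its speed; a pose out of reach is approached as far as the arm can. A call is refused whole if a number of a shift passes 62.5 or a number of a turn 10.7, either way. A call with a gripper value outside its range is refused whole. The fingers move at their own pace and stop on an object; "force" is the grip in N (left out, the last holds). Time passes only in rows, so rows that do not move let the fingers close. It gives the time, the measured TCP pose, the force, the opening and the grip force at its end, in the units of the state.
- env.get_obs(): the state, without advancing time (a new reading comes with each control period).
- env.get_image(name): name is "side" or "top"; returns a dict with "frame" (384x512x3 uint8, red, green, blue), "fx", "fy", "cx", "cy" (pixels), "R" (3x3) and "t" (3): a world point X has camera coordinates R X + t. Camera axes: x right, y down, z forward; pixel columns grow to the right and rows downward; lengths in m; the calibration is good to about 2 mm. A picture is of the moment at which its call begins. There is no depth.
- env.close_job(): hands the job in; it is judged then, once.
The state is a dict: "t": time; "qpos": joint angles; "qd": joint speeds; "tau": joint torques, N m; "ee_pos": TCP position; "tcp_rot": TCP orientation; "wrist_force": force on the tool from outside, world axes, zero at the start; "ft_torque": the same for the moment, N m; "gripper_width": finger opening in m; "grasp_force": force on a finger pad.
Only numpy, scipy, OpenCV 4.12 (cv2) and the standard library are available. Lean on these libraries where they do the work, as an engineer would, in place of code of your own. Each camera call takes 0.05 s, during which the arm holds its last target. There are 200 camera calls.

## Working session

There is one attempt and no reset: what is moved stays moved. The work goes in short steps, Python scripts to look and compute and a tool call to move; the robot and the scene stay as the last step left them, time stands still between calls to the robot, and variables do not carry over. Pictures are saved under pics/ and viewed, at most 10 in all, crops included, and the job is handed in when it is done.

Besides the shell and the picture viewer there is one more tool, called after ">>>" by a JSON object that holds its "fn" and its "kwargs", one argument or row to a line. move_arm: Moves the arm, as the interface text tells. Its arguments: {"type":"object","properties":{"rows":{"type":"array"},"force":{"type":"number"}},"required":["rows"]}

```bash
mkdir -p pics
cat > h.py <<'E'
import numpy as np, cv2, sys
from station import env
def snap(n,f):
    d=env.get_image(n); cv2.imwrite('pics/'+f+'.png',cv2.cvtColor(d['frame'],cv2.COLOR_RGB2BGR))
    np.savez('pics/'+f+'.npz',**{k:d[k] for k in('fx','fy','cx','cy','R','t')}); return d
def load(f): return dict(np.load('pics/'+f+'.npz'))
def pz(d,u,v,z):
    r=np.array([(u-d['cx'])/d['fx'],(v-d['cy'])/d['fy'],1.]);R=np.array(d['R']);c=-R.T@d['t'];w=R.T@r
    return c+w*(z-c[2])/w[2]
def proj(d,X):
    p=np.array(d['R'])@np.array(X)+d['t'];return np.array([d['fx']*p[0]/p[2]+d['cx'],d['fy']*p[1]/p[2]+d['cy']]).round(1)
E
python3 - <<'E'
from h import *
for n in('top','side'):
    d=snap(n,n+'0'); print(n,d['fx'],-np.array(d['R']).T@d['t'],np.array(d['R']).round(2).tolist())
a=cv2.imread('pics/top0.png');b=cv2.imread('pics/side0.png')
E
```

```text
top 471.26431407103047 [ 0.47205241 -0.11330397  1.62649012] [[0.03, -1.0, -0.01], [-1.0, -0.03, -0.06], [0.06, 0.01, -1.0]]
side 430.0107043202548 [ 0.43611362 -1.29453063  0.75930818] [[1.0, -0.1, -0.0], [-0.05, -0.47, -0.88], [0.09, 0.87, -0.48]]
```

View pics/top0.png

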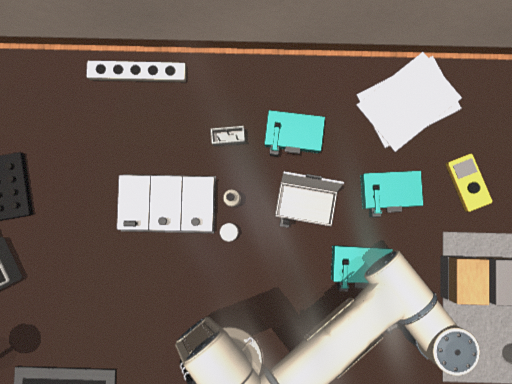

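View pics/side0.png

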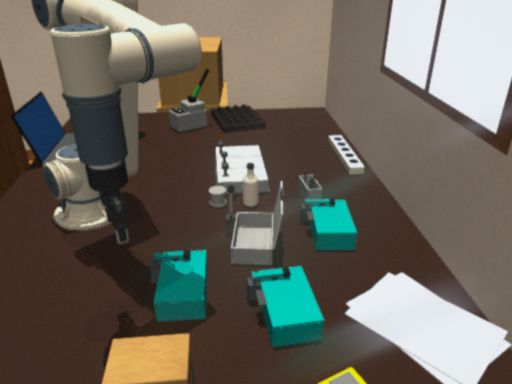

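The top view shows the row of three lids: a bar handle at about (130,223) and round knobs at (162,220) and (195,221). The white/steel open case is at (307,200) with its clamp at (285,223). The turquoise look-alikes are at (295,131), (393,189) and (360,265). The bottle and reel are at (229,232) and (232,198), and the tip holder is at (228,135). I take the bar lid to be the leftmost one and will check it in a crop.

Run:
```python
import cv2,numpy as np
a=cv2.imread('pics/top0.png')
c=cv2.resize(a[165:245,105:345],None,fx=3.3,fy=3.3,interpolation=cv2.INTER_CUBIC)
b=cv2.imread('pics/side0.png')[135:275,200:320]
b=cv2.resize(b,None,fx=2.3,fy=2.3,interpolation=cv2.INTER_CUBIC)
o=np.zeros((264+b.shape[0],792,3),np.uint8);o[:264,:]=c[:264,:792];o[264:,:b.shape[1]]=b
cv2.imwrite('pics/crop0.png',o);print(o.shape)
```

```text
(586, 792, 3)
```

View pics/crop0.png

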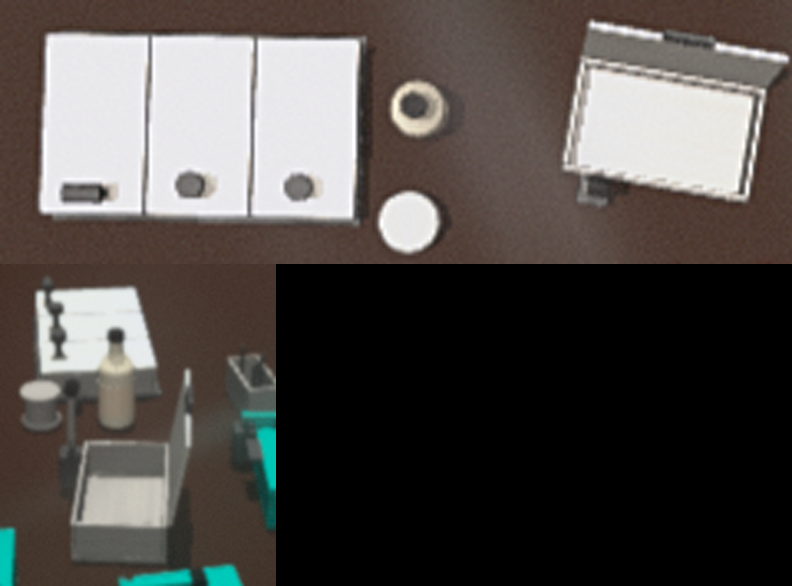

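The crop confirms it: the leftmost lid has the bar (crop pixel 84,192) and the others have round knobs (190,184 and 299,186). The case rim corners are at about (586,62), (765,88), (745,197) and (567,167), and the clamp stands up at (594,190).

Run:
```python
from h import *
d=load('top0')
f=lambda p,z:pz(d,p[0]/3.3+105-.35,p[1]/3.3+165-.35,z)
L=np.array([f(p,.0565) for p in[(45,34),(362,38),(358,218),(40,213)]])
print('row',L.round(4).tolist(),'len',np.linalg.norm(L-np.roll(L,1,0),axis=1).round(3),'c',L.mean(0).round(4))
ax=(L[0]+L[1]-L[2]-L[3]);print('yaw x',np.degrees(np.arctan2(ax[1],ax[0])).round(2)); ay=L[0]+L[3]-L[1]-L[2];print('yaw y',np.degrees(np.arctan2(ay[1],ay[0])).round(2)-90)
print('handle',f((82,192),.0985))
# case
C=np.array([f(p,.055) for p in[(583,62),(765,88),(745,199),(565,169)]])
print('case',C.round(4).tolist(),np.linalg.norm(C-np.roll(C,1,0),axis=1).round(3),C.mean(0).round(4))
ax=(C[0]+C[1]-C[2]-C[3]);print(np.degrees(np.arctan2(ax[1],ax[0])).round(2)); ay=C[0]+C[3]-C[1]-C[2];print(np.degrees(np.arctan2(ay[1],ay[0])).round(2)-90)
print('bottle',f((416,104),.15),'reel',f((409,221),.054))
th=(np.degrees(np.arctan2(ay[1],ay[0]))-90)
# side view checks: clamp tip & lid
c=np.radians(th);R=np.array([[np.cos(c),-np.sin(c),0],[np.sin(c),np.cos(c),0],[0,0,1]]);o=C.mean(0);o[2]=0
s=load('side0')
for a in(1.3,1.5,1.7,1.8):
  X=o+R@np.array([-.0715+.08*np.cos(a),.06,.0745+.08*np.sin(a)]);print('clamp',a,X.round(3),proj(d,X),proj(s,X))
  X=o+R@np.array([.0575-.122*np.cos(a),0,.0555+.122*np.sin(a)]);print('tab',a,X.round(3),proj(d,X),proj(s,X))
```

```text
row [[0.6103, 0.3846, 0.0565], [0.6148, 0.0621, 0.0565], [0.4328, 0.06, 0.0565], [0.429, 0.3812, 0.0565]] len [0.181 0.323 0.182 0.321] c [0.5217 0.222  0.0565]
yaw x 0.85
yaw y 0.730000000000004
handle [0.45183002 0.32760189 0.0985    ]
case [[0.5964, -0.1626, 0.055], [0.575, -0.3471, 0.055], [0.4625, -0.329, 0.055], [0.4877, -0.1471, 0.055]] [0.11  0.186 0.114 0.184] [ 0.5304 -0.2465  0.055 ]
-8.65
-7.260000000000005
bottle [ 0.54465067 -0.00188863  0.15      ] reel [0.43111877 0.00871485 0.054     ]
clamp 1.3 [ 0.488 -0.181  0.152] [287.3 215.7] [236.8 190.7]
tab 1.3 [ 0.555 -0.25   0.173] [310.5 194.6] [261.9 194.6]
clamp 1.5 [ 0.473 -0.179  0.154] [286.5 220.7] [231.5 189.8]
tab 1.5 [ 0.579 -0.253  0.177] [311.7 186.8] [270.5 193.4]
clamp 1.7 [ 0.457 -0.177  0.154] [285.8 225.7] [226.1 189.9]
tab 1.7 [ 0.603 -0.256  0.176] [312.9 179. ] [279.2 193.7]
clamp 1.8 [ 0.449 -0.176  0.152] [285.4 228.2] [223.4 190.3]
tab 1.8 [ 0.615 -0.257  0.174] [313.4 175.3] [283.5 194.4]
```

Run:
```python
from h import *
o=env.get_obs()
for k in('t','ee_pos','tcp_rot','wrist_force','gripper_width'):print(k,np.round(o[k],3).tolist())
```

```text
t 0.1
ee_pos [0.218, -0.505, 0.303]
tcp_rot [[-0.918, -0.397, -0.001], [-0.397, 0.918, 0.002], [0.0, 0.002, -1.0]]
wrist_force [0.213, -0.047, 0.936]
gripper_width 0.085
```

>>> {"fn": "move_arm", "kwargs": {
  "rows": [
    {"travel": [16, 55, 0], "delta_rot": [0, 0, -7.5], "claw": 1},
    {"travel": [16, 55, 0], "delta_rot": [0, 0, -7.5], "claw": 1},
    {"travel": [16, 55, 0], "delta_rot": [0, 0, -7.5], "claw": 1},
    {"travel": [16, 55, 0], "delta_rot": [0, 0, 0], "claw": 1},
    {"travel": [16, 55, 0], "delta_rot": [0, 0, 0], "claw": 1},
    {"travel": [16, 55, 0], "delta_rot": [0, 0, 0], "claw": 1},
    {"travel": [16, 55, 0], "delta_rot": [0, 0, 0], "claw": 1},
    {"travel": [16, 55, 0], "delta_rot": [0, 0, 0], "claw": 1},
    {"travel": [16, 55, 0], "delta_rot": [0, 0, 0], "claw": 1},
    {"travel": [16, 55, 0], "delta_rot": [0, 0, 0], "claw": 1},
    {"travel": [16, 55, 0], "delta_rot": [0, 0, 0], "claw": 1},
    {"travel": [16, 55, 0], "delta_rot": [0, 0, 0], "claw": 1}
  ]
}}

```text
t: 1.6
ee_pos: [0.41, 0.157, 0.3038]
tcp_rot: [[-1.0, -0.016, -0.0], [-0.016, 1.0, -0.0], [0.0, -0.0, -1.0]]
wrist_force: [0.9, -0.2, 0.8]
gripper_width: 0.0854
grasp_force: 0.0
```

>>> {"fn": "move_arm", "kwargs": {
  "rows": [
    {"travel": [13, 55, -10], "delta_rot": [0, 0, 0], "claw": 0.3},
    {"travel": [13, 55, -20], "delta_rot": [0, 0, 0], "claw": 0.3},
    {"travel": [13, 55, -30], "delta_rot": [0, 0, 0], "claw": 0.3},
    {"travel": [0, 0, 0], "delta_rot": [0, 0, 0], "claw": 0.3},
    {"travel": [0, 0, 0], "delta_rot": [0, 0, 0], "claw": 0.3},
    {"travel": [0, 0, 0], "delta_rot": [0, 0, 0], "claw": 0.3}
  ]
}}

```text
t: 2.35
ee_pos: [0.449, 0.3181, 0.2457]
tcp_rot: [[-1.0, -0.014, 0.001], [-0.014, 1.0, 0.001], [-0.001, 0.001, -1.0]]
wrist_force: [0.9, 0.1, 0.7]
gripper_width: 0.0554
grasp_force: 0.0
```

>>> {"fn": "move_arm", "kwargs": {
  "rows": [
    {"travel": [2, 10, -20], "delta_rot": [0, 0, 0], "claw": 0.3},
    {"travel": [0, 0, -40], "delta_rot": [0, 0, 0], "claw": 0.3},
    {"travel": [0, 0, 0], "delta_rot": [0, 0, 0], "claw": 0.3}
  ]
}}

```text
t: 2.72
ee_pos: [0.4497, 0.327, 0.183]
tcp_rot: [[-1.0, -0.014, -0.004], [-0.014, 1.0, -0.003], [0.004, -0.003, -1.0]]
wrist_force: [1.2, 0.5, 0.6]
gripper_width: 0.0557
grasp_force: 0.0
```

Run:
```python
from h import *
d=snap('top','t1');s=snap('side','s1')
a=cv2.imread('pics/t1.png')[165:265,90:240];b=cv2.imread('pics/s1.png')[95:195,180:330]
cv2.imwrite('pics/c1.png',np.hstack([cv2.resize(x,None,fx=2.6,fy=2.6,interpolation=2) for x in(a,b)]))
for X in[(.4505,.3275,.0885),(.451,.329,.112)]:print(proj(d,X),proj(s,X))
```

```text
[130.4 223.2] [220.4 145. ]
[127.8 223.1] [220.3 139.4]
```

View pics/c1.png

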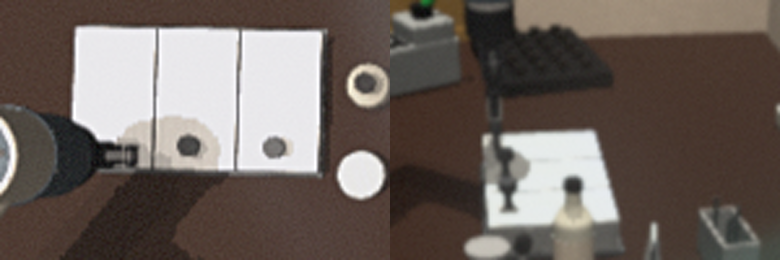

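The fingers line up with the bar: finger pixel (220,~140) in the side view, bar expected at (220,145). Descending.

>>> {"fn": "move_arm", "kwargs": {
  "rows": [
    {"travel": [0, 0, -20], "delta_rot": [0, 0, 0], "claw": 0.3},
    {"travel": [0, 0, -20], "delta_rot": [0, 0, 0], "claw": 0.3},
    {"travel": [0, 0, 0], "delta_rot": [0, 0, 0], "claw": 0.3},
    {"travel": [0, 0, 0], "delta_rot": [0, 0, 0], "claw": -0.5},
    {"travel": [0, 0, 0], "delta_rot": [0, 0, 0], "claw": -0.5},
    {"travel": [0, 0, 0], "delta_rot": [0, 0, 0], "claw": -0.5},
    {"travel": [0, 0, 0], "delta_rot": [0, 0, 0], "claw": -0.5},
    {"travel": [0, 0, 0], "delta_rot": [0, 0, 0], "claw": -0.5}
  ],
  "force": 30
}}

```text
t: 3.82
ee_pos: [0.4517, 0.3309, 0.1472]
tcp_rot: [[-1.0, -0.016, 0.004], [-0.016, 1.0, 0.005], [-0.004, 0.005, -1.0]]
wrist_force: [-3.8, 5.0, 5.4]
gripper_width: 0.037
grasp_force: 32.3
```

Run:
```python
import numpy as np
r=164.4;b=13.4
p=None
for k in range(0,14):
  a=np.radians(b+k*6.5);q=np.array([-r*np.cos(a),r*np.sin(a)])
  if p is not None:print(k,(k*6.5),(q-p).round(1))
  p=q
```

```text
1 6.5 [ 5.3 17.9]
2 13.0 [ 7.3 17.1]
3 19.5 [ 9.2 16.2]
4 26.0 [11.  15.1]
5 32.5 [12.6 13.7]
6 39.0 [14.1 12.2]
7 45.5 [15.4 10.5]
8 52.0 [16.5  8.7]
9 58.5 [17.4  6.8]
10 65.0 [18.   4.8]
11 71.5 [18.4  2.7]
12 78.0 [18.6  0.6]
13 84.5 [18.6 -1.5]
```

>>> {"fn": "move_arm", "kwargs": {
  "rows": [
    {"travel": [5, 0, 18], "delta_rot": [0, 0, 0], "claw": -0.5},
    {"travel": [7, 0, 17], "delta_rot": [0, 0, 0], "claw": -0.5},
    {"travel": [9, 0, 16], "delta_rot": [0, 0, 0], "claw": -0.5},
    {"travel": [11, 0, 15], "delta_rot": [0, 0, 0], "claw": -0.5},
    {"travel": [12.5, 0, 13.5], "delta_rot": [0, 0, 0], "claw": -0.5},
    {"travel": [14, 0, 12], "delta_rot": [0, 0, 0], "claw": -0.5}
  ]
}}

```text
t: 4.58
ee_pos: [0.5091, 0.331, 0.237]
tcp_rot: [[-1.0, -0.015, -0.0], [-0.015, 1.0, 0.005], [0.0, 0.005, -1.0]]
wrist_force: [-1.3, 8.8, -4.0]
gripper_width: 0.0372
grasp_force: 30.7
```

>>> {"fn": "move_arm", "kwargs": {
  "rows": [
    {"travel": [15.5, 0, 10.5], "delta_rot": [0, 0, 0], "claw": -0.5},
    {"travel": [16.5, 0, 8.5], "delta_rot": [0, 0, 0], "claw": -0.5},
    {"travel": [17.5, 0, 7], "delta_rot": [0, 0, 0], "claw": -0.5},
    {"travel": [18, 0, 5], "delta_rot": [0, 0, 0], "claw": -0.5},
    {"travel": [18.5, 0, 2.5], "delta_rot": [0, 0, 0], "claw": -0.5},
    {"travel": [0, 0, 0], "delta_rot": [0, 0, 0], "claw": -0.5}
  ]
}}

```text
t: 5.32
ee_pos: [0.5964, 0.3314, 0.2717]
tcp_rot: [[-1.0, -0.016, 0.004], [-0.016, 1.0, 0.007], [-0.004, 0.007, -1.0]]
wrist_force: [0.0, 8.8, 3.1]
gripper_width: 0.0372
grasp_force: 31.0
```

>>> {"fn": "move_arm", "kwargs": {
  "rows": [
    {"travel": [18, 0, 0], "delta_rot": [0, 0, 0], "claw": -0.5},
    {"travel": [18, 0, -1], "delta_rot": [0, 0, 0], "claw": -0.5},
    {"travel": [0, 0, 0], "delta_rot": [0, 0, 0], "claw": -0.5},
    {"travel": [0, 0, 0], "delta_rot": [0, 0, 0], "claw": 0.3},
    {"travel": [0, 0, 0], "delta_rot": [0, 0, 0], "claw": 0.3},
    {"travel": [0, 0, 0], "delta_rot": [0, 0, 0], "claw": 0.3},
    {"travel": [0, 0, 20], "delta_rot": [0, 0, 0], "claw": 0.3},
    {"travel": [0, 0, 40], "delta_rot": [0, 0, 0], "claw": 0.3},
    {"travel": [-25, -10, 10], "delta_rot": [0, 0, 0], "claw": 0.3},
    {"travel": [-40, -40, 0], "delta_rot": [0, 0, 0], "claw": 0.3},
    {"travel": [-40, -50, 0], "delta_rot": [0, 0, 0], "claw": 1},
    {"travel": [-30, -50, 0], "delta_rot": [0, 0, 0], "claw": 1}
  ]
}}

```text
t: 6.82
ee_pos: [0.4956, 0.1783, 0.3389]
tcp_rot: [[-1.0, -0.016, 0.001], [-0.016, 1.0, -0.0], [-0.001, -0.0, -1.0]]
wrist_force: [0.5, 0.0, 1.2]
gripper_width: 0.0853
grasp_force: 0.0
```

>>> {"fn": "move_arm", "kwargs": {
  "rows": [
    {"travel": [-40, -40, 0], "delta_rot": [0, 0, 0], "claw": 1},
    {"travel": [-20, -40, 0], "delta_rot": [0, 0, 0], "claw": 1},
    {"travel": [0, 0, 0], "delta_rot": [0, 0, 0], "claw": 1}
  ]
}}

```text
t: 7.2
ee_pos: [0.4358, 0.0977, 0.3399]
tcp_rot: [[-1.0, -0.013, 0.002], [-0.013, 1.0, 0.001], [-0.002, 0.001, -1.0]]
wrist_force: [0.6, 0.9, -0.3]
gripper_width: 0.0853
grasp_force: 0.0
```

Run:
```python
from h import *
d=snap('top','t2');s=snap('side','s2')
a=cv2.imread('pics/t2.png')[160:240,105:225];b=cv2.imread('pics/s2.png')[95:195,180:330]
cv2.imwrite('pics/c2.png',np.hstack([cv2.resize(a,(450,300),interpolation=2),cv2.resize(b,(330,300),interpolation=2)]))
```

```text
(no output)
```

View pics/c2.png

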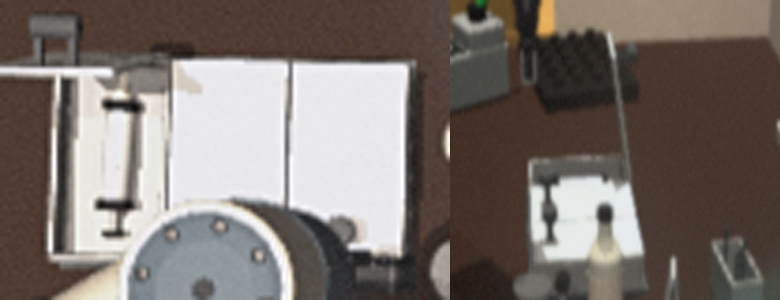

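The bar lid stands about vertical and the knob lids are shut. The pump lies in the box with its collars at crop (123,103) and (114,205), and its plunger knob at the bottom (−x), at (115,232).

Run:
```python
from h import *
d=load('t2')
f=lambda p,z:pz(d,p[0]/3.75+105-.35,p[1]/3.75+160-.35,z)
A,B,K=f((123,103),.04),f((114,205),.04),f((115,234),.035)
print(A,B,K,np.linalg.norm(A-B),(A+B)/2,np.degrees(np.arctan2((A-B)[1],(A-B)[0])))
```

```text
[0.5722271  0.32292341 0.04      ] [0.48017977 0.32701211 0.04      ] [0.45416022 0.3263485  0.035     ] 0.09213809697519901 [0.52620343 0.32496776 0.04      ] -2.543378814697073
```

>>> {"fn": "move_arm", "kwargs": {
  "rows": [
    {"travel": [22, 57, 0], "delta_rot": [0, 0, -3], "claw": 0.1},
    {"travel": [22, 57, 0], "delta_rot": [0, 0, 0], "claw": 0.1},
    {"travel": [22, 57, 0], "delta_rot": [0, 0, 0], "claw": 0.1},
    {"travel": [22, 57, -20], "delta_rot": [0, 0, 0], "claw": 0.1},
    {"travel": [2, 0, -50], "delta_rot": [0, 0, 0], "claw": 0.1},
    {"travel": [0, 0, -50], "delta_rot": [0, 0, 0], "claw": 0.1},
    {"travel": [0, 0, 0], "delta_rot": [0, 0, 0], "claw": 0.1},
    {"travel": [0, 0, 0], "delta_rot": [0, 0, 0], "claw": 0.1}
  ]
}}

```text
t: 8.3
ee_pos: [0.5278, 0.3273, 0.2212]
tcp_rot: [[-0.999, 0.037, 0.003], [0.037, 0.999, 0.001], [-0.003, 0.001, -1.0]]
wrist_force: [-0.4, 0.3, 0.9]
gripper_width: 0.0471
grasp_force: 0.0
```

>>> {"fn": "move_arm", "kwargs": {
  "rows": [
    {"travel": [-2, -2, -45], "delta_rot": [0, 0, 0], "claw": -0.05},
    {"travel": [0, 0, -35], "delta_rot": [0, 0, 0], "claw": -0.05},
    {"travel": [0, 0, -20], "delta_rot": [0, 0, 0], "claw": -0.05},
    {"travel": [0, 0, -15], "delta_rot": [0, 0, 0], "claw": -0.05},
    {"travel": [0, 0, -13], "delta_rot": [0, 0, 0], "claw": -0.05},
    {"travel": [0, 0, 0], "delta_rot": [0, 0, 0], "claw": -0.05}
  ]
}}

```text
t: 9.05
ee_pos: [0.5247, 0.3245, 0.091]
tcp_rot: [[-0.999, 0.037, -0.0], [0.037, 0.999, -0.0], [0.0, -0.0, -1.0]]
wrist_force: [0.3, -0.2, -0.3]
gripper_width: 0.0407
grasp_force: 0.0
```

>>> {"fn": "move_arm", "kwargs": {
  "rows": [
    {"travel": [0, 0, 0], "delta_rot": [0, 0, 0], "claw": -0.7},
    {"travel": [0, 0, 0], "delta_rot": [0, 0, 0], "claw": -0.7},
    {"travel": [0, 0, 0], "delta_rot": [0, 0, 0], "claw": -0.7},
    {"travel": [0, 0, 0], "delta_rot": [0, 0, 0], "claw": -0.7},
    {"travel": [0, 0, 10], "delta_rot": [0, 0, 0], "claw": -0.7},
    {"travel": [0, 0, 20], "delta_rot": [0, 0, 0], "claw": -0.7},
    {"travel": [0, 0, 35], "delta_rot": [0, 0, 0], "claw": -0.7},
    {"travel": [-5, 0, 50], "delta_rot": [0, 0, 0], "claw": -0.7},
    {"travel": [-10, 0, 50], "delta_rot": [0, 0, 0], "claw": -0.7},
    {"travel": [-10, 0, 50], "delta_rot": [0, 0, 0], "claw": -0.7},
    {"travel": [0, 0, 0], "delta_rot": [0, 0, 0], "claw": -0.7}
  ],
  "force": 40
}}

```text
t: 10.42
ee_pos: [0.5002, 0.3249, 0.3115]
tcp_rot: [[-0.999, 0.037, 0.007], [0.037, 0.999, 0.006], [-0.007, 0.006, -1.0]]
wrist_force: [0.3, 0.3, -1.4]
gripper_width: 0.0241
grasp_force: 39.5
```

>>> {"fn": "move_arm", "kwargs": {
  "rows": [
    {"travel": [0, -57, 0], "delta_rot": [0, 0, 8.4], "claw": -0.7},
    {"travel": [0, -57, 0], "delta_rot": [0, 0, 8.4], "claw": -0.7},
    {"travel": [0, -57, 0], "delta_rot": [0, 0, 8.4], "claw": -0.7},
    {"travel": [0, -57, 0], "delta_rot": [0, 0, 8.4], "claw": -0.7},
    {"travel": [0, -57, 0], "delta_rot": [0, 0, 8.4], "claw": -0.7},
    {"travel": [0, -57, 0], "delta_rot": [0, 0, 8.4], "claw": -0.7},
    {"travel": [6, -57, 0], "delta_rot": [0, 0, 8.4], "claw": -0.7},
    {"travel": [6, -57, 0], "delta_rot": [0, 0, 8.4], "claw": -0.7},
    {"travel": [6, -57, 0], "delta_rot": [0, 0, 8.4], "claw": -0.7},
    {"travel": [6, -57, 0], "delta_rot": [0, 0, 8.4], "claw": -0.7},
    {"travel": [0, 0, 0], "delta_rot": [0, 0, 0], "claw": -0.7},
    {"travel": [0, 0, 0], "delta_rot": [0, 0, 0], "claw": -0.7}
  ]
}}

```text
t: 11.92
ee_pos: [0.5232, -0.2455, 0.305]
tcp_rot: [[-0.143, -0.99, -0.002], [-0.99, 0.143, 0.001], [-0.001, 0.002, -1.0]]
wrist_force: [0.4, -0.1, -1.6]
gripper_width: 0.0242
grasp_force: 39.6
```

Run:
```python
from h import *
d=snap('top','t3');s=snap('side','s3')
a=cv2.imread('pics/t3.png')[160:240,250:370];b=cv2.imread('pics/s3.png')[120:270,200:350]
cv2.imwrite('pics/c3.png',np.hstack([cv2.resize(a,(450,300),interpolation=2),cv2.resize(b,(300,300),interpolation=2)]))
```

```text
(no output)
```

View pics/c3.png

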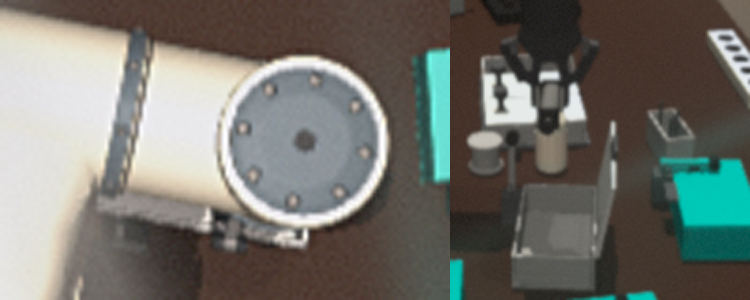

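Run:
```python
from h import *
s=load('s3');c=np.radians(-8);R=np.array([[np.cos(c),-np.sin(c),0],[np.sin(c),np.cos(c),0],[0,0,1]])
for q in[(-.0575,-.095,.055),(.0575,-.095,.055),(-.0575,-.095,0),(-.0575,.095,.055)]:
  p=proj(s,np.array([.5304,-.2465,0])+R@np.array(q));print(p,((p[0]-200)*2+450,(p[1]-120)*2))
```

```text
[230.7 248.5] (np.float64(511.4), np.float64(257.0))
[272.6 249.5] (np.float64(595.2), np.float64(259.0))
[231.2 264.5] (np.float64(512.4), np.float64(289.0))
[236.3 212.3] (np.float64(522.6), np.float64(184.60000000000002))
```

>>> {"fn": "move_arm", "kwargs": {
  "rows": [
    {"travel": [5, -1, -40], "delta_rot": [0, 0, 0], "claw": -0.7},
    {"travel": [0, 0, -50], "delta_rot": [0, 0, 0], "claw": -0.7},
    {"travel": [0, 0, -50], "delta_rot": [0, 0, 0], "claw": -0.7},
    {"travel": [0, 0, 0], "delta_rot": [0, 0, 0], "claw": -0.7},
    {"travel": [0, 0, 0], "delta_rot": [0, 0, 0], "claw": -0.7}
  ]
}}

```text
t: 12.65
ee_pos: [0.53, -0.2464, 0.1687]
tcp_rot: [[-0.14, -0.99, 0.003], [-0.99, 0.14, -0.002], [0.001, -0.003, -1.0]]
wrist_force: [-0.1, 0.1, -0.7]
gripper_width: 0.0245
grasp_force: 39.6
```

>>> {"fn": "move_arm", "kwargs": {
  "rows": [
    {"travel": [0, -2, -25], "delta_rot": [0, 0, 0], "claw": -0.7},
    {"travel": [0, 0, -25], "delta_rot": [0, 0, 0], "claw": -0.7},
    {"travel": [0, 0, -15], "delta_rot": [0, 0, 0], "claw": -0.7},
    {"travel": [0, 0, -10], "delta_rot": [0, 0, 0], "claw": -0.7},
    {"travel": [0, 0, -6], "delta_rot": [0, 0, 0], "claw": -0.7},
    {"travel": [0, 0, 0], "delta_rot": [0, 0, 0], "claw": -0.7},
    {"travel": [0, 0, 0], "delta_rot": [0, 0, 0], "claw": -0.7}
  ]
}}

```text
t: 13.52
ee_pos: [0.5291, -0.2487, 0.0858]
tcp_rot: [[-0.141, -0.99, 0.001], [-0.99, 0.141, -0.0], [0.0, -0.001, -1.0]]
wrist_force: [1.1, 0.4, -1.3]
gripper_width: 0.0245
grasp_force: 39.7
```

>>> {"fn": "move_arm", "kwargs": {
  "rows": [
    {"travel": [0, 0, -2], "delta_rot": [0, 0, 0], "claw": -0.7},
    {"travel": [0, 0, -1], "delta_rot": [0, 0, 0], "claw": -0.7},
    {"travel": [0, 0, 0], "delta_rot": [0, 0, 0], "claw": -0.7}
  ]
}}

```text
t: 13.9
ee_pos: [0.5292, -0.2487, 0.0843]
tcp_rot: [[-0.141, -0.99, 0.002], [-0.99, 0.141, -0.001], [0.001, -0.002, -1.0]]
wrist_force: [-2.9, 3.4, 10.9]
gripper_width: 0.0242
grasp_force: 40.9
```

>>> {"fn": "move_arm", "kwargs": {
  "rows": [
    {"travel": [0, 0, 0], "delta_rot": [0, 0, 0], "claw": 0.05},
    {"travel": [0, 0, 0], "delta_rot": [0, 0, 0], "claw": 0.05},
    {"travel": [0, 0, 0], "delta_rot": [0, 0, 0], "claw": 0.05},
    {"travel": [0, 0, 10], "delta_rot": [0, 0, 0], "claw": 0.05},
    {"travel": [0, 0, 25], "delta_rot": [0, 0, 0], "claw": 0.05},
    {"travel": [0, 0, 40], "delta_rot": [0, 0, 0], "claw": 0.05},
    {"travel": [0, 0, 50], "delta_rot": [0, 0, 0], "claw": 0.05},
    {"travel": [0, 0, 60], "delta_rot": [0, 0, 0], "claw": -1},
    {"travel": [0, 0, 60], "delta_rot": [0, 0, 0], "claw": -1},
    {"travel": [-40, 40, 0], "delta_rot": [0, 0, 0], "claw": -1},
    {"travel": [-40, 40, 0], "delta_rot": [0, 0, 0], "claw": -1},
    {"travel": [-40, 40, 0], "delta_rot": [0, 0, 0], "claw": -1}
  ]
}}

```text
t: 15.4
ee_pos: [0.4073, -0.1277, 0.3278]
tcp_rot: [[-0.142, -0.99, 0.001], [-0.99, 0.142, -0.0], [-0.0, -0.001, -1.0]]
wrist_force: [0.3, 0.6, 0.6]
gripper_width: -0.0004
grasp_force: 0.0
```

Run:
```python
from h import *
d=snap('top','t4');s=snap('side','s4')
a=cv2.imread('pics/t4.png')[160:240,250:370];b=cv2.imread('pics/s4.png')[150:270,200:320]
cv2.imwrite('pics/c4.png',np.hstack([cv2.resize(a,(480,320),interpolation=2),cv2.resize(b,(320,320),interpolation=2)]))
print(env.get_obs()['ee_pos'])
```

```text
[ 0.40528573 -0.12654988  0.32857124]
```

View pics/c4.png

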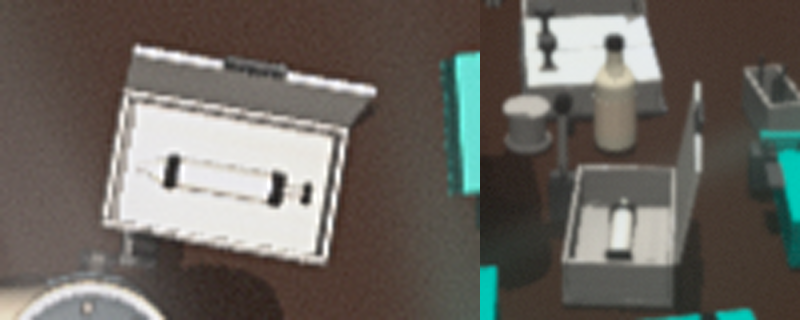

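The pump lies flat in the case, with its collars at crop (172,171) and (277,190). The case lid leans back with its tab at (256,70), and the clamp stands at about (135,245).

Run:
```python
from h import *
d=load('t4')
f=lambda p,z:pz(d,p[0]/4+250-.4,p[1]/4+160-.4,z)
C=np.array([f(p,.055) for p in[(125,93),(348,126),(325,265),(104,225)]]);o=C.mean(0)
ay=C[0]+C[3]-C[1]-C[2];y=ay[:2]/np.linalg.norm(ay[:2]);x=np.array([y[1],-y[0]])
P=(f((172,171),.03)+f((277,190),.03))/2
print(o,np.degrees(np.arctan2(x[1],x[0])),P,'pump in case',(P-o)[:2]@x,(P-o)[:2]@y)
T=f((256,70),.176);print('tab',T,(T-o)[:2]@x)
# path
x=np.array([.990,-.139]);y=np.array([.139,.990]);o=np.array([.530,-.248])
def tcp(cx,cz,cy=-.02): 
  w=o+cx*x+cy*y;return np.array([w[0],w[1],cz+.073])*1000
prev=None
for A in[None]+list(range(105,-1,-15)):
  if A is None:q=tcp(.112,.135)
  else:
    a=np.radians(A);q=tcp(.0575-.085*np.cos(a)+.006*np.sin(a)+.013,.0555+.085*np.sin(a)+.006*np.cos(a))
  print(A,q.round(0),None if prev is None else (q-prev).round(1));prev=q
```

```text
[ 0.53035052 -0.24634101  0.055     ] -7.805923639036318 [ 0.52836767 -0.2477339   0.03      ] pump in case -0.0017752949601660566 -0.0016492835459721866
tab [ 0.60912788 -0.25791662  0.176     ] 0.07961957324792579
None [ 638. -283.  208.] None
105 [ 625. -281.  209.] [-13.6   1.9   1.1]
90 [ 603. -278.  214.] [-21.6   3.    4.4]
75 [ 581. -275.  212.] [-22.    3.1  -1.3]
60 [ 560. -272.  205.] [-20.9   2.9  -7. ]
45 [ 542. -270.  193.] [-18.4   2.6 -12.3]
30 [ 527. -268.  176.] [-14.6   2.1 -16.7]
15 [ 517. -266.  156.] [ -9.8   1.4 -19.9]
0 [ 513. -266.  134.] [ -4.4   0.6 -21.8]
```

>>> {"fn": "move_arm", "kwargs": {
  "rows": [
    {"travel": [47, -31, 0], "delta_rot": [0, 0, 0], "claw": -1},
    {"travel": [47, -31, 0], "delta_rot": [0, 0, 0], "claw": -1},
    {"travel": [47, -31, 0], "delta_rot": [0, 0, 0], "claw": -1},
    {"travel": [47, -31, 0], "delta_rot": [0, 0, 0], "claw": -1},
    {"travel": [47, -31, 0], "delta_rot": [0, 0, 0], "claw": -1},
    {"travel": [0, 0, 0], "delta_rot": [0, 0, 0], "claw": -1},
    {"travel": [0, 0, 0], "delta_rot": [0, 0, 0], "claw": -1}
  ]
}}

```text
t: 16.38
ee_pos: [0.6437, -0.2839, 0.3269]
tcp_rot: [[-0.142, -0.99, -0.001], [-0.99, 0.142, -0.0], [0.0, 0.001, -1.0]]
wrist_force: [-1.3, 0.6, 1.1]
gripper_width: 0.0001
grasp_force: 0.0
```

>>> {"fn": "move_arm", "kwargs": {
  "rows": [
    {"travel": [0, 0, -50], "delta_rot": [0, 0, 0], "claw": -1},
    {"travel": [0, 0, -50], "delta_rot": [0, 0, 0], "claw": -1},
    {"travel": [0, 0, -19], "delta_rot": [0, 0, 0], "claw": -1},
    {"travel": [-9, 1, 1], "delta_rot": [0, 0, 0], "claw": -1},
    {"travel": [-10, 1.5, 1], "delta_rot": [0, 0, 0], "claw": -1},
    {"travel": [-10, 1.5, 2], "delta_rot": [0, 0, 0], "claw": -1},
    {"travel": [-12, 1.5, 2], "delta_rot": [0, 0, 0], "claw": -1},
    {"travel": [-11, 1.5, -0.5], "delta_rot": [0, 0, 0], "claw": -1},
    {"travel": [-11, 1.5, -0.5], "delta_rot": [0, 0, 0], "claw": -1},
    {"travel": [0, 0, 0], "delta_rot": [0, 0, 0], "claw": -1}
  ]
}}

```text
t: 17.62
ee_pos: [0.5795, -0.2751, 0.2128]
tcp_rot: [[-0.142, -0.99, -0.002], [-0.99, 0.142, 0.0], [0.0, 0.002, -1.0]]
wrist_force: [-0.8, -0.2, -0.4]
gripper_width: -0.0001
grasp_force: 0.0
```

>>> {"fn": "move_arm", "kwargs": {
  "rows": [
    {"travel": [-11, 1.5, -3], "delta_rot": [0, 0, 0], "claw": -1},
    {"travel": [-10, 1.5, -4], "delta_rot": [0, 0, 0], "claw": -1},
    {"travel": [-9, 1, -6], "delta_rot": [0, 0, 0], "claw": -1},
    {"travel": [-9, 1, -6], "delta_rot": [0, 0, 0], "claw": -1},
    {"travel": [-7, 1, -8], "delta_rot": [0, 0, 0], "claw": -1},
    {"travel": [-7, 1, -9], "delta_rot": [0, 0, 0], "claw": -1},
    {"travel": [-5, 1, -10], "delta_rot": [0, 0, 0], "claw": -1},
    {"travel": [-5, 0, -10], "delta_rot": [0, 0, 0], "claw": -1},
    {"travel": [-2, 0, -10], "delta_rot": [0, 0, 0], "claw": -1}
  ]
}}

```text
t: 18.75
ee_pos: [0.5152, -0.2669, 0.1462]
tcp_rot: [[-0.142, -0.99, -0.001], [-0.99, 0.142, 0.0], [-0.0, 0.001, -1.0]]
wrist_force: [-0.8, 0.2, 1.2]
gripper_width: -0.0
grasp_force: 0.5
```

>>> {"fn": "move_arm", "kwargs": {
  "rows": [
    {"travel": [-2, 0, -6], "delta_rot": [0, 0, 0], "claw": -1},
    {"travel": [0, 0, -4], "delta_rot": [0, 0, 0], "claw": -1},
    {"travel": [0, 0, -2], "delta_rot": [0, 0, 0], "claw": -1},
    {"travel": [0, 0, 0], "delta_rot": [0, 0, 0], "claw": -1},
    {"travel": [0, 0, 0], "delta_rot": [0, 0, 0], "claw": -1}
  ]
}}

```text
t: 19.38
ee_pos: [0.5139, -0.2671, 0.1353]
tcp_rot: [[-0.141, -0.99, 0.0], [-0.99, 0.141, -0.0], [0.0, -0.0, -1.0]]
wrist_force: [-0.2, 0.6, 0.5]
gripper_width: 0.0004
grasp_force: 0.0
```

>>> {"fn": "move_arm", "kwargs": {
  "rows": [
    {"travel": [0, 0, -2], "delta_rot": [0, 0, 0], "claw": -1},
    {"travel": [0, 0, -2], "delta_rot": [0, 0, 0], "claw": -1},
    {"travel": [0, 0, 0], "delta_rot": [0, 0, 0], "claw": -1}
  ]
}}

```text
t: 19.75
ee_pos: [0.514, -0.2672, 0.134]
tcp_rot: [[-0.141, -0.99, 0.002], [-0.99, 0.141, -0.001], [0.001, -0.002, -1.0]]
wrist_force: [-5.8, 5.3, 16.7]
gripper_width: 0.0003
grasp_force: 8.3
```

>>> {"fn": "move_arm", "kwargs": {
  "rows": [
    {"travel": [0, 0, 40], "delta_rot": [0, 0, 0], "claw": -1},
    {"travel": [0, 0, 60], "delta_rot": [0, 0, 0], "claw": -1},
    {"travel": [0, 0, 60], "delta_rot": [0, 0, 0], "claw": -1},
    {"travel": [-45, 45, 0], "delta_rot": [0, 0, 0], "claw": -1},
    {"travel": [-45, 49, 0], "delta_rot": [0, 0, 0], "claw": -1},
    {"travel": [0, 0, 0], "delta_rot": [0, 0, 0], "claw": -1},
    {"travel": [0, 0, 0], "delta_rot": [0, 0, 0], "claw": -1}
  ]
}}

```text
t: 20.62
ee_pos: [0.4274, -0.1768, 0.2917]
tcp_rot: [[-0.141, -0.99, 0.001], [-0.99, 0.141, -0.0], [0.0, -0.001, -1.0]]
wrist_force: [0.3, -0.6, 0.6]
gripper_width: -0.0003
grasp_force: 0.0
```

Run:
```python
from h import *
d=snap('top','t5');s=snap('side','s5')
b=cv2.imread('pics/s5.png')[140:270,190:330];a=cv2.imread('pics/t5.png')[160:250,240:370]
cv2.imwrite('pics/c5.png',np.hstack([cv2.resize(a,(433,300),interpolation=2),cv2.resize(b,(323,300),interpolation=2)]))
x=np.array([.990,-.139]);y=np.array([.139,.990]);o=np.array([.530,-.247])
def tcp(cx,cz,cy=.06): 
  w=o+cx*x+cy*y;return np.array([w[0],w[1],cz+.073])*1000
print(env.get_obs()['ee_pos']);prev=None
for A in[None]+list(range(90,-1,-15)):
  if A is None:q=tcp(-.111,.132)
  else:
    a=np.radians(A);q=tcp(-.0715+.06*np.cos(a)-.005*np.sin(a)-.013,.0745+.06*np.sin(a)+.005*np.cos(a))
  print(A,q.round(0),None if prev is None else (q-prev).round(1));prev=q
for a in(1.4,1.5,1.6):
  X=tcp(-.0715+.08*np.cos(a),.0745+.08*np.sin(a)-.073)/1000;p=proj(s,X);print(a,(p-[190,140])*2.308)
```

```text
[ 0.42795708 -0.17721845  0.29113354]
None [ 428. -172.  205.] None
90 [ 450. -175.  208.] [21.3 -3.   2.5]
75 [ 465. -177.  207.] [15.5 -2.2 -0.8]
60 [ 480. -179.  202.] [14.8 -2.1 -4.8]
45 [ 493. -181.  193.] [13.1 -1.8 -8.5]
30 [ 504. -183.  182.] [ 10.5  -1.5 -11.6]
15 [ 511. -184.  168.] [  7.1  -1.  -14. ]
0 [ 514. -184.  152.] [  3.3  -0.5 -15.4]
1.4 [102.2444 115.6308]
1.5 [ 96.0128 114.9384]
1.6 [ 89.7812 114.7076]
```

View pics/c5.png

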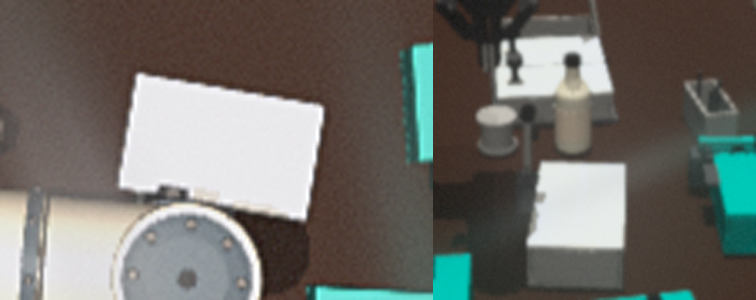

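The lid is fully shut and the clamp stands at about 1.5 rad, with its roller at side-crop (95,113) as predicted. The finger is in front of it.

>>> {"fn": "move_arm", "kwargs": {
  "rows": [
    {"travel": [0, 4, -50], "delta_rot": [0, 0, 0], "claw": -1},
    {"travel": [0, 0, -36], "delta_rot": [0, 0, 0], "claw": -1},
    {"travel": [10, -1.5, 0], "delta_rot": [0, 0, 0], "claw": -1},
    {"travel": [11, -1.5, 2], "delta_rot": [0, 0, 0], "claw": -1},
    {"travel": [8, -1, 0], "delta_rot": [0, 0, 0], "claw": -1},
    {"travel": [8, -1, -1], "delta_rot": [0, 0, 0], "claw": -1},
    {"travel": [7.5, -1, -2], "delta_rot": [0, 0, 0], "claw": -1},
    {"travel": [7.5, -1, -3], "delta_rot": [0, 0, 0], "claw": -1},
    {"travel": [6.5, -1, -4], "delta_rot": [0, 0, 0], "claw": -1},
    {"travel": [6.5, -1, -4.5], "delta_rot": [0, 0, 0], "claw": -1},
    {"travel": [0, 0, 0], "delta_rot": [0, 0, 0], "claw": -1}
  ]
}}

```text
t: 22.1
ee_pos: [0.4925, -0.1818, 0.192]
tcp_rot: [[-0.142, -0.99, -0.001], [-0.99, 0.142, 0.0], [-0.0, 0.001, -1.0]]
wrist_force: [-1.0, 0.7, 0.6]
gripper_width: 0.0001
grasp_force: 0.0
```

>>> {"fn": "move_arm", "kwargs": {
  "rows": [
    {"travel": [5.5, -1, -5.5], "delta_rot": [0, 0, 0], "claw": -1},
    {"travel": [5, -0.5, -6], "delta_rot": [0, 0, 0], "claw": -1},
    {"travel": [4, -0.5, -7], "delta_rot": [0, 0, 0], "claw": -1},
    {"travel": [3, -0.5, -7], "delta_rot": [0, 0, 0], "claw": -1},
    {"travel": [2, 0, -7], "delta_rot": [0, 0, 0], "claw": -1},
    {"travel": [1, 0, -6], "delta_rot": [0, 0, 0], "claw": -1},
    {"travel": [0, 0, -3], "delta_rot": [0, 0, 0], "claw": -1},
    {"travel": [0, 0, 0], "delta_rot": [0, 0, 0], "claw": -1},
    {"travel": [0, 0, 0], "delta_rot": [0, 0, 0], "claw": -1}
  ]
}}

```text
t: 23.22
ee_pos: [0.5127, -0.1843, 0.1521]
tcp_rot: [[-0.141, -0.99, 0.001], [-0.99, 0.141, -0.0], [0.0, -0.001, -1.0]]
wrist_force: [-1.0, 1.1, 7.8]
gripper_width: -0.0003
grasp_force: 4.0
```

>>> {"fn": "move_arm", "kwargs": {
  "rows": [
    {"travel": [0, 0, -2], "delta_rot": [0, 0, 0], "claw": -1},
    {"travel": [0, 0, -1], "delta_rot": [0, 0, 0], "claw": -1},
    {"travel": [0, 0, 0], "delta_rot": [0, 0, 0], "claw": -1}
  ]
}}

```text
t: 23.6
ee_pos: [0.5127, -0.1843, 0.1518]
tcp_rot: [[-0.14, -0.99, 0.002], [-0.99, 0.14, -0.001], [0.001, -0.002, -1.0]]
wrist_force: [-7.6, 5.5, 25.1]
gripper_width: 0.0
grasp_force: 12.7
```

>>> {"fn": "move_arm", "kwargs": {
  "rows": [
    {"travel": [0, 0, 20], "delta_rot": [0, 0, 0], "claw": -1},
    {"travel": [0, 0, 50], "delta_rot": [0, 0, 0], "claw": -1},
    {"travel": [0, 0, 60], "delta_rot": [0, 0, 0], "claw": -1},
    {"travel": [-50, 30, 20], "delta_rot": [0, 0, 0], "claw": -1},
    {"travel": [-50, 30, 0], "delta_rot": [0, 0, 0], "claw": -1},
    {"travel": [-30, 40, 0], "delta_rot": [0, 0, 0], "claw": -1},
    {"travel": [0, 0, 0], "delta_rot": [0, 0, 0], "claw": -1},
    {"travel": [0, 0, 0], "delta_rot": [0, 0, 0], "claw": -1}
  ]
}}

```text
t: 24.6
ee_pos: [0.3826, -0.0843, 0.298]
tcp_rot: [[-0.141, -0.99, -0.0], [-0.99, 0.141, 0.0], [-0.0, 0.0, -1.0]]
wrist_force: [-0.1, 0.1, 0.3]
gripper_width: 0.0003
grasp_force: 0.0
```

Run:
```python
from h import *
d=snap('top','t6');s=snap('side','s6')
b=cv2.imread('pics/s6.png')[130:270,190:330];a=cv2.imread('pics/t6.png')[160:250,200:340]
cv2.imwrite('pics/c6.png',np.hstack([cv2.resize(a,(467,300),interpolation=2),cv2.resize(b,(300,300),interpolation=2)]))
```

```text
(no output)
```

View pics/c6.png

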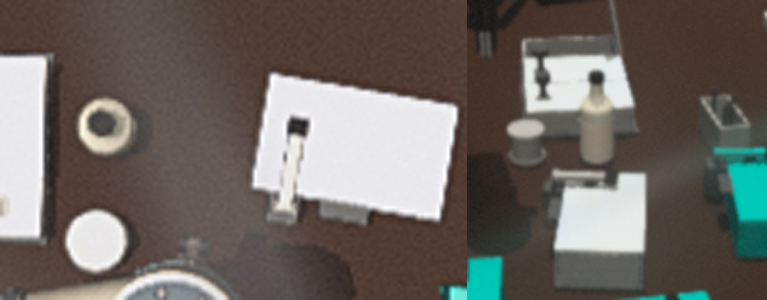

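The lid is shut and the clamp lies flat on it, with its roller at crop (298,126). The bystanders have not moved and the arm is clear, so I am handing the job in.

```bash
python3 -c "
from station import env
print(env.close_job())"
```

```text
the job is handed in; nothing more can be done
None
```

The pump is in the steel case with the lid shut and the clamp folded down; both knob compartments stayed shut, the bystanders look undisturbed, and the job was handed in at about 25 s of the 72 s (no verdict was returned).

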